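Tip a steel cap disc out of its pocket and cap a pipe stub

TASK

Press down on the unsupported edge of the steel disc, over the finger trench of the grey block, so that it tips and stays leaning in its pocket with the opposite edge raised. Take it out by that raised edge, lay it flat on the bench and let go of it; then take it again across its diameter and lay it flat and centred on the open upper end of the pipe stub as its end cap, and let go. Leave the tee bar, the chipping hammer, the soapstone holder and the steel cup where they are, and the pipe stub standing.

Things in the scene. Friction and masses are not known exactly. Their poses are not given: they have to be found in the camera images.
- disc_center (a point): Centre (half-way through the thickness) of the loose solid steel disc, 64 mm in diameter, 10 mm thick, about 0.25 kg, both faces plain. Its z axis is the axis of the disc. It starts lying flat in the pocket of the grey block, its upper face level with the block's top; either face may end up on top.
- pocket (a point): Grey fixed block, 119 x 92 mm, 50 mm high: point on its pocket floor, 40 mm above the bench, 10 mm below the block's top, under the disc's middle at the start. x runs along the block to its finger trench, z up. Pocket and trench are one opening 66 mm wide in y, x = -33 to +60 mm. The disc (2 mm play) rests on ledges at x = -33 to -27 and -12 to +3 mm; between them is a relief 20 mm deep.
- tip_edge (a point): Same block and axes: middle of the ledge edge over which the disc tips, at pocket floor level, 3 mm in +x from the pocket point. Beyond it the disc overhangs the trench: a slot 34 mm deep that ends 22 mm beyond this edge, then a step 26 mm below floor level up to the end wall 57 mm beyond. The face below this edge slopes at 75 degrees. Tipped, the disc leans on it, lower rim in the slot.
- press_point (a point): Same block and axes: point on the upper face of the lying disc, 50 mm above the bench, 26 mm in +x from its middle. A fingertip covering only disc at least 20 mm from its middle and pushing down 24 mm tips it; it then drops into the slot and stays leaning by itself at 55 to 65 degrees to the level, its -x edge some 28 mm above the pocket floor, where it can be pinched over its thickness.
- pipe_top (a point): Centre of the open upper end of the pipe stub, on its rim, 70 mm above the bench. The pipe is plain steel, 60 mm outside, 50 mm inside, standing upright on a square base plate 110 x 110 x 8 mm (1.5 kg together, loose on the bench). z is up along the pipe, x and y run along the sides of the plate.
- tee_a_mid (a point): Middle of a loose tee-shaped steel bar lying on the bench, 56 x 204 x 21 mm, a bystander; its y axis runs along it.
- chipping_hammer_mid (a point): Middle of a loose chipping hammer with a spring-wire handle, 150 x 232 x 25 mm, lying on the bench, a bystander; its y axis runs along the handle.
- soapstone_holder_mid (a point): Middle of a loose slim metal soapstone holder, 15 x 135 x 15 mm, lying on the bench, a bystander; its y axis runs along it.
- cup_mid (a point): Centre of an empty steel cup standing on the bench, 65 mm in diameter, 64 mm high, a bystander.
There are look-alikes about, which are no part of the job. Of the things like the part that bears disc_center, leave any that is red; of the rest the larger one is meant.

How it is judged:
By the outcome, as a careful person would: the job done as asked, in the order asked, and still so for the second after the job is handed in, with the robot touching nothing.
It also fails if it takes over 70 s, if anything falls off the work surface, if the arm or the gripper's body presses on something with over 40 N, if the wrist force passes 120 N, or if a joint passes its speed limit or range.

ROBOT

A 6-joint arm with a two-finger parallel gripper is mounted at the origin on a cart in front of the work surface, level with it; the furniture and walls round the work are solid. World frame = base frame: x ahead of the robot, y to its left, z up, the work surface at z = 0. Lengths are in m, angles in rad, forces in N, time in s.
With the tool pointing down it reaches from about 0.35 to 0.775 m from the base axis. Payload 5.5 kg.
Tool frame: the origin (TCP) lies at the very end of the fingers, on their centre line; the grasp point (between the pads) lies 19 mm behind it; x points along the fingers, y is the direction in which the jaws open and shut, and the axes are right-handed (so a half turn about x gives the same grasp; the last joint's range is limited). The gripper opens to 85 mm and grips with 20 to 120 N. Pads are 22 mm wide; open, the fingers measure 114 mm over their backs; the gripper's body (76 mm by 85 mm) begins 54 mm behind the grasp point. The pads swing forward as they close: fully open they stand 13 mm farther back than shut.
Start: joints at [1.064, 0.313, 0.046, 1.304, 0, 1.431], TCP at [0.206, 0.537, 0.231] pointing down, gripper open.
Joint ranges: [-2.76, 2.76], [-0.86, 1.69], [-1.03, 1.26], [-2.2, 2.34], [-1.47, 1.5], [-3.14, 3.14]. Speed limits (rad/s): [2.57, 2.57, 3.14, 3.14, 3.14, 3.14].

INTERFACE

Orientations are given as a unit quaternion [w, x, y, z].
In Python, from workcell import env gives the robot as it stands.
- The arm moves only by the tool servo_tool, never from a script. Its argument "increments" is a list of rows, each an object with "offset": the shift along the tool's x, y, z in cm, a list of three; "yaw": the turn about the tool's x in degrees. In form: [{"offset": [x, y, z], "yaw": yaw}, ...]. A call has exactly 8 rows; each row is the pose to reach, as a shift and turn from the pose commanded when the call began, along the tool's axes at that moment; what a row does not reach only later rows make up. A row lasts 1/10 s, in which the tool goes at most 50 mm and 8.59 degrees, less where a joint would pass 70% of its speed; a pose out of reach is approached as far as the arm can. A call with a gripper value outside its range is refused whole. "claw" is the opening, from 0 (shut) to 1 (fully open), set as the call begins (left out, the last holds). The fingers move at their own pace and stop on an object; "force" is the grip in N (left out, the last holds). Time passes only in rows, so rows that repeat a pose let the fingers close, or fill a call up. It gives the time, the measured TCP pose, the force and the opening at its end, in the units of the state.
- env.get_state(): the state, without advancing time (a new reading comes with each control period).
- env.read_camera(name): name is "scene" or "top" or "wrist"; returns (picture, depth): 400x640x3 uint8, red, green, blue; 400x640 float32, m along the optical axis (not along the pixel's ray), 0 where there is no reading.
- env.camera_model(name): a dict with "vertical_fov" (degrees; the focal length in pixels is half the picture's height over the tangent of half this angle, whatever the lens; pixels are square), "cx", "cy" (the principal point, pixels), "world_from_camera" (4x4, takes a point from camera to world coordinates). Camera axes: x right, y up, looking along -z (the intrinsics and any distortion apply to the point x, -y, -z); pixel columns grow to the right and rows downward; lengths in m; the calibration is good to about 2 mm. The wrist camera is an equidistant fisheye: a pixel r from the principal point sees the ray r / f radians off the axis. A picture is of the moment at which its call begins: read the wrist's pose just before it. camera_model takes no time and is no camera call; for the wrist camera it gives the pose at the moment of the call.
- env.hand_in(): hands the job in, once; it reports no verdict.
The state is a dict: "clock": time; "joint_pos": joint angles; "qvel": joint speeds; "tau": joint torques, N m; "tcp_pos": TCP position; "orientation": TCP orientation; "wrist_force": force on the tool from outside, world axes, zero at the start; "ft_torque": the same for the moment, N m; "finger_gap": finger opening in m.
Only numpy, scipy, OpenCV 4.12 (cv2) and the standard library are available. Lean on these libraries where they do the work, as an engineer would, in place of code of your own. Each camera call takes 0.05 s, during which the arm holds its last target.

## Working session

There is one attempt and no reset: what is moved stays moved. The work goes in short steps, Python scripts to look and compute and a tool call to move; the robot and the scene stay as the last step left them, time stands still between calls to the robot, and variables do not carry over. Pictures are saved under pics/ and viewed, and the job is handed in when it is done.

Besides the shell and the picture viewer there is one more tool, called as a command line: name --argument value ..., lists and objects as JSON in quotes. servo_tool: Moves the arm, as the interface text tells. Its arguments: {"type":"object","properties":{"increments":{"type":"array","items":{"type":"object","properties":{"offset":{"type":"array","items":{"type":"number"}},"yaw":{"type":"number"}}}},"claw":{"type":"number"},"force":{"type":"number"}},"required":["increments"]}

```bash
ls; mkdir -p pics
python3 - <<'E'
from workcell import env
import cv2,numpy as np
s=env.get_state();print({k:np.round(v,4) for k,v in s.items()})
for n in ("scene","top"):
    m=env.camera_model(n);print(n,{k:(np.round(v,4).tolist()) for k,v in m.items() if not isinstance(v,str)})
    p,d=env.read_camera(n);np.save(f"pics/{n}0_d.npy",d);cv2.imwrite(f"pics/{n}0.png",p[:,:,::-1])
E
```

```text
pics
{'clock': np.float64(0.0), 'joint_pos': array([1.0644, 0.314 , 0.0449, 1.3036, 0.    , 1.4312]), 'qvel': array([-0.0002, -0.001 ,  0.0009,  0.001 ,  0.    ,  0.0008]), 'tau': array([-1.90000e-03, -4.80625e+01,  2.98535e+01,  1.94000e-02,
       -3.00000e-04,  0.00000e+00]), 'tcp_pos': array([0.206 , 0.5363, 0.2304]), 'orientation': array([ 0.695 ,  0.1283,  0.6955, -0.1296]), 'wrist_force': array([-0.0334, -0.3841,  0.0927]), 'ft_torque': array([ 0.0091,  0.0074, -0.0114]), 'finger_gap': np.float64(0.0853)}
scene {'vertical_fov': 56.8325, 'cx': 324.6572, 'cy': 200.8032, 'world_from_camera': [[0.9214, 0.2225, -0.3187, 0.2681], [-0.388, 0.5725, -0.7223, -0.6308], [0.0217, 0.7891, 0.6138, 0.6444], [0.0, 0.0, 0.0, 1.0]]}
top {'vertical_fov': 46.7893, 'cx': 317.1581, 'cy': 198.0016, 'world_from_camera': [[0.0145, 0.995, -0.0987, 0.4555], [-0.9999, 0.014, -0.0055, 0.0293], [-0.0041, 0.0988, 0.9951, 1.1682], [0.0, 0.0, 0.0, 1.0]]}
```

View pics/top0.png

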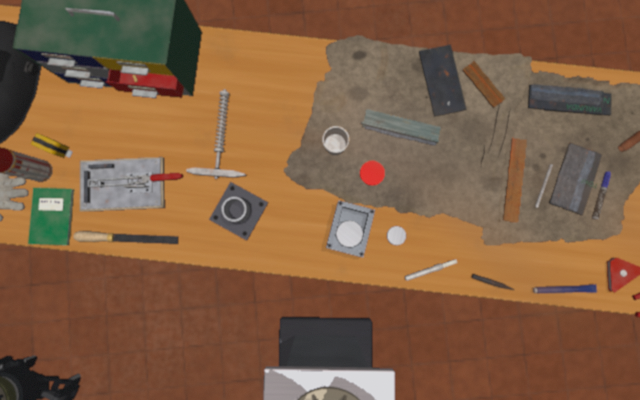

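View pics/scene0.png

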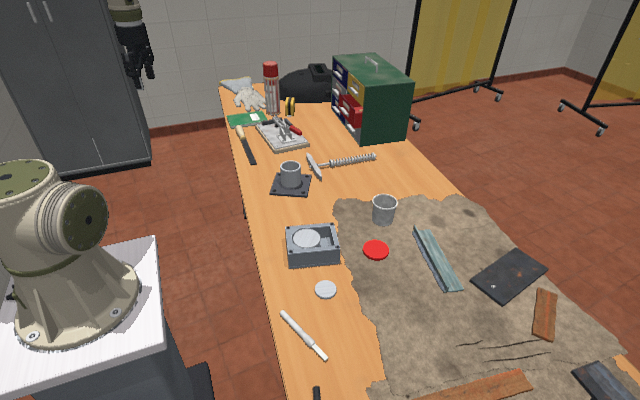

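Disc candidates in the top view: grey disc in the block's pocket (349,234), small loose grey disc (397,236), and red disc (372,173). By the description it is the one in the pocket. I'll check that in a close crop.

Run:
```python
import cv2,numpy as np
a=cv2.imread("pics/top0.png");b=cv2.imread("pics/scene0.png")
A=cv2.resize(a[180:280,190:420],None,fx=3.4,fy=3.4,interpolation=cv2.INTER_CUBIC)
cv2.imwrite("pics/crop_top.png",A)
B=cv2.resize(b[150:310,260:400],None,fx=3.7,fy=3.7,interpolation=cv2.INTER_CUBIC)
cv2.imwrite("pics/crop_sc.png",B)
```

```text
(no output)
```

View pics/crop_top.png

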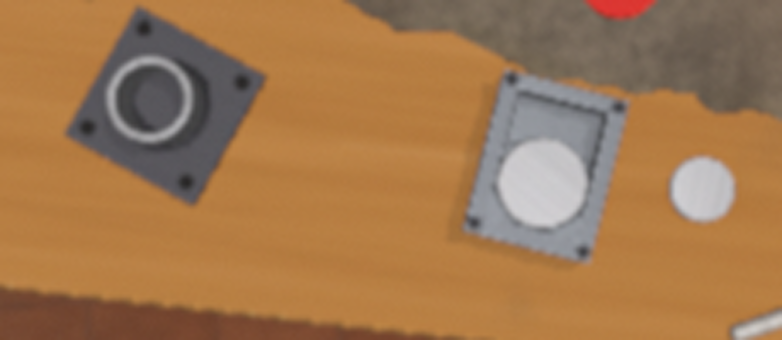

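View pics/crop_sc.png

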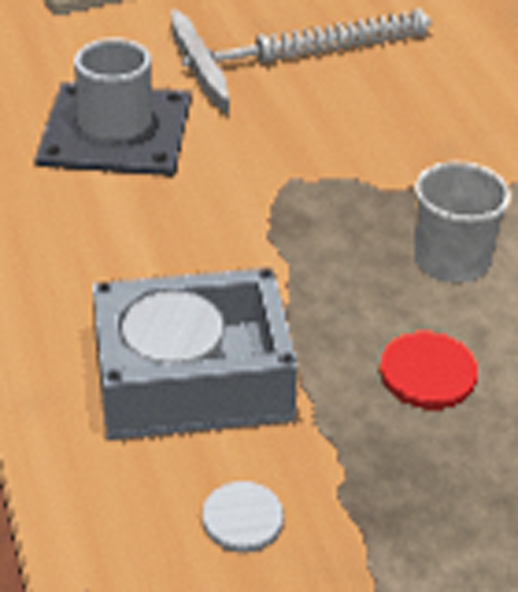

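The crop confirms it: the larger grey disc sits in the pocket at about (349,234), with the trench above it (+x). The small disc is at (397,236). Now I'll measure.

```bash
cat > h.py <<'E'
import numpy as np,cv2
from workcell import env
def ray(n,uv,m=None):
    m=m or env.camera_model(n);f=200/np.tan(np.radians(m["vertical_fov"])/2)
    uv=np.atleast_2d(np.asarray(uv,float));x=(uv[:,0]-m["cx"])/f;y=(uv[:,1]-m["cy"])/f
    if n=="wrist":
        r=np.hypot(x,y)+1e-12;d=np.stack([np.sin(r)*x/r,-np.sin(r)*y/r,-np.cos(r)],1)
    else: d=np.stack([x,-y,-np.ones_like(x)],1)
    T=np.array(m["world_from_camera"]);return T[:3,3],d@T[:3,:3].T
def onz(n,uv,z,m=None):
    o,d=ray(n,uv,m);return o+d*((z-o[2])/d[:,2])[:,None]
def proj(n,P,m=None):
    m=m or env.camera_model(n);f=200/np.tan(np.radians(m["vertical_fov"])/2)
    T=np.linalg.inv(np.array(m["world_from_camera"]));p=np.atleast_2d(P)@T[:3,:3].T+T[:3,3]
    if n=="wrist":
        rr=np.hypot(p[:,0],p[:,1])+1e-12;th=np.arctan2(rr,-p[:,2]);return np.stack([m["cx"]+f*th*p[:,0]/rr,m["cy"]-f*th*p[:,1]/rr],1)
    return np.stack([m["cx"]+f*p[:,0]/-p[:,2],m["cy"]-f*p[:,1]/-p[:,2]],1)
def circ(P):
    A=np.c_[2*P[:,:2],np.ones(len(P))];s=np.linalg.lstsq(A,(P[:,:2]**2).sum(1),rcond=None)[0]
    return s[:2],np.sqrt(s[2]+s[0]**2+s[1]**2)
E
python3 - <<'E'
from h import *
for n,box in (("top",(325,215,375,255)),("scene",(288,226,325,252))):
    im=cv2.imread(f"pics/{n}0.png");hsv=cv2.cvtColor(im,cv2.COLOR_BGR2HSV)
    x0,y0,x1,y1=box;M=np.zeros(im.shape[:2],np.uint8);M[y0:y1,x0:x1]=((hsv[y0:y1,x0:x1,2]>185)&(hsv[y0:y1,x0:x1,1]<40))*255
    c=max(cv2.findContours(M,0,1)[0],key=cv2.contourArea)[:,0,:]
    h=cv2.convexHull(c)[:,0,:];print(n,"disc",*[np.round(v,4) for v in circ(onz(n,h,.05))],len(h))
# block screws by hand seeds from crop, refine dark centroid
im=cv2.imread("pics/top0.png",0)
def dark(u,v,r=3):
    p=255-im[v-r:v+r+1,u-r:u+r+1].astype(float);p-=np.median(p);p[p<0]=0
    yy,xx=np.mgrid[v-r:v+r+1,u-r:u+r+1];return (p*xx).sum()/p.sum(),(p*yy).sum()/p.sum()
s=[dark(int(190+x/3.4),int(180+y/3.4)) for x,y in((513,78),(620,107),(474,222),(584,252))]
S=onz("top",s,.05);print("screws",np.round(s,1).tolist(),np.round(S,4).tolist())
ax=(S[0]-S[2])+(S[1]-S[3]);lat=(S[0]-S[1])+(S[2]-S[3]);print("center",S.mean(0),"xang",np.degrees(np.arctan2(ax[1],ax[0])),"yang",np.degrees(np.arctan2(lat[1],lat[0])),np.linalg.norm(ax)/2,np.linalg.norm(lat)/2)
b=[dark(int(190+x/3.4),int(180+y/3.4)) for x,y in((144,28),(242,82),(87,127),(186,182))]
B=onz("top",b,.008);print("plate",np.round(B,4).tolist(),B.mean(0))
g=im[190:225,215:255]
M=np.zeros_like(im);M[190:225,215:255]=(g>125)*255
hs=cv2.cvtColor(cv2.imread("pics/top0.png"),cv2.COLOR_BGR2HSV);M[hs[:,:,1]>60]=0
c=max(cv2.findContours(M,0,1)[0],key=cv2.contourArea);h=cv2.convexHull(c)[:,0,:]
print("pipe",*circ(onz("top",h,.07)),len(h),h.mean(0))
E
```

```text
top disc [ 0.4816 -0.043 ] 0.0294 20
scene disc [ 0.4827 -0.0435] 0.0305 18
screws [[339.9, 202.5], [371.6, 211.0], [328.3, 244.8], [361.0, 253.8]] [[0.5562, -0.0199, 0.05], [0.5365, -0.0968, 0.05], [0.4536, 0.0069, 0.05], [0.4332, -0.0717, 0.05]]
center [ 0.49485177 -0.04537509  0.05      ] xang -14.164642683711854 yang 75.5265498849369 0.10616221531698093 0.08032831982433779
plate [[0.5933, 0.2517, 0.008], [0.5539, 0.1777, 0.008], [0.5189, 0.2913, 0.008], [0.4797, 0.2171, 0.008]] [0.53644671 0.23446416 0.008     ]
pipe [0.53632032 0.23469646] 0.02976219471915288 21 [232.76190476 208.71428571]
```

```bash
cat >> h.py <<'E'
from scipy.spatial.transform import Rotation as R
def tool():
    s=env.get_state();q=s["orientation"];return s,np.array(s["tcp_pos"]),R.from_quat([q[1],q[2],q[3],q[0]]).as_matrix()
def go(target,ydir=None):
    "print increments: offset cm in tool axes, yaw deg to make tool y along +-ydir"
    s,p,M=tool();o=M.T@(np.array(target)-p)*100
    print("tcp",np.round(p,4),"axes x",np.round(M[:,0],3),"y",np.round(M[:,1],3),"z",np.round(M[:,2],3),"q6",round(s["joint_pos"][5],2),"gap",round(float(s["finger_gap"]),4),"F",np.round(s["wrist_force"],1),"t",round(float(s["clock"]),2))
    print("offset",np.round(o,2),"dist",np.linalg.norm(o))
    if ydir is not None:
        d=M.T@np.append(ydir,0);a=np.degrees(np.arctan2(d[2],d[1]));print("yaw",round(a,2),"or",round((a+270)%180-90,2), "alt",round(a-180,1),round(a+180,1))
D=np.array([.482,-.0432]);a=np.radians(-14.3);U=np.array([np.cos(a),np.sin(a)]);V=np.array([-U[1],U[0]])
PIPE=np.array([.5364,.2346])
E
python3 - <<'E'
from h import *
go(np.append(D+.032*U,.12),V)
print(onz("top",[[300,262],[300,250],[310,268]],0))
E
```

```text
tcp [0.206  0.5364 0.2305] axes x [-0.001 -0.001 -1.   ] y [ 0.359  0.933 -0.002] z [ 0.933 -0.359 -0.   ] q6 1.43 gap 0.0854 F [ 0.9 -0.1 -0.6] t 0.1
offset [ 11.11 -43.81  49.73] dist 67.20028222383421
yaw -6.71 or -6.71 alt -186.7 173.3
[[0.40961547 0.0764226  0.        ]
 [0.43948835 0.07696438 0.        ]
 [0.39510316 0.0511326  0.        ]]
```

servo_tool --increments '[{"offset":[0,-3.3,3.7],"yaw":-1},{"offset":[0,-6.6,7.5],"yaw":-2},{"offset":[0,-9.9,11.2],"yaw":-3},{"offset":[0,-13.2,15],"yaw":-4},{"offset":[0,-16.5,18.7],"yaw":-5},{"offset":[0,-19.8,22.5],"yaw":-6},{"offset":[0,-23.1,26.2],"yaw":-6.7},{"offset":[0,-26.4,30],"yaw":-6.7}]' --claw 0 --force 40

```text
clock: 0.9
tcp_pos: [0.3917, 0.1812, 0.2312]
orientation: [0.702, 0.088, 0.702, -0.088]
wrist_force: [1.7, 0.9, 0.8]
finger_gap: 0.0
```

Run:
```python
from h import *
go(np.append(D+.032*U,.12),V)
```

```text
tcp [0.3917 0.1812 0.2312] axes x [ 0.  0. -1.] y [0.247 0.969 0.   ] z [ 0.969 -0.247 -0.   ] q6 0.5 gap 0.0 F [1.7 0.9 0.8] t 0.9
offset [ 11.12 -19.52  17.49] dist 28.46652213454665
yaw 0.02 or 0.02 alt -180.0 180.0
```

servo_tool --increments '[{"offset":[0.5,-3.3,2.9],"yaw":0},{"offset":[1.5,-6.6,5.8],"yaw":0},{"offset":[3,-9.8,8.8],"yaw":0},{"offset":[5,-13,11.7],"yaw":0},{"offset":[7,-16.3,14.6],"yaw":0},{"offset":[9,-18.5,16.6],"yaw":0},{"offset":[11,-19.5,17.5],"yaw":0},{"offset":[11,-19.5,17.5],"yaw":0}]'

```text
clock: 1.7
tcp_pos: [0.5114, -0.0505, 0.1182]
orientation: [0.7, 0.089, 0.703, -0.089]
wrist_force: [-0.2, -0.1, -0.6]
finger_gap: 0.0004
```

Run:
```python
from h import *
go(np.append(D+.032*U,.05),V)
m=env.camera_model("wrist");p,d=env.read_camera("wrist");cv2.imwrite("pics/w1.png",p[:,:,::-1])
print(m["cx"],m["cy"],m["vertical_fov"],proj("wrist",np.append(D,.05),m),proj("wrist",np.append(D+.032*U,.05),m))
p,d=env.read_camera("scene");cv2.imwrite("pics/s1.png",cv2.resize(p[100:300,200:440,::-1],None,fx=3,fy=3))
```

```text
tcp [ 0.5114 -0.0505  0.1182] axes x [-0.005  0.001 -1.   ] y [ 0.25   0.968 -0.   ] z [ 0.968 -0.25  -0.005] q6 -0.0 gap 0.0004 F [-0.2 -0.1 -0.6] t 1.7
offset [ 6.82 -0.02  0.21] dist 6.819800701327903
yaw -0.19 or -0.19 alt -180.2 179.8
318.7265534141504 205.0950311148528 65.70646984690485 [[316.8618141  176.80791457]] [[317.02716587 220.64548685]]
```

View pics/w1.png

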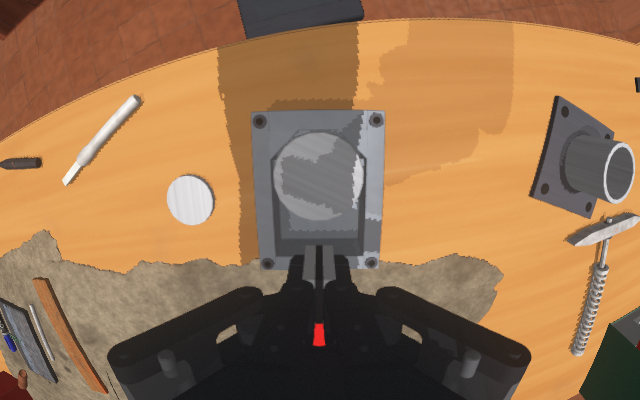

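View pics/s1.png

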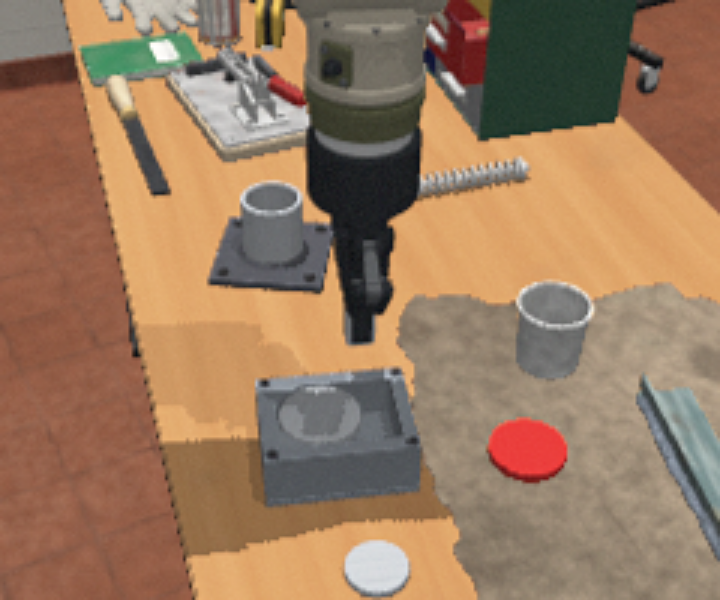

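The wrist view puts the disc at (318,176), against a predicted (317,177). The closed tips are over its trench edge, so I press.

servo_tool --increments '[{"offset":[2,0,0.1],"yaw":0},{"offset":[4,0,0.2],"yaw":0},{"offset":[5.5,0,0.2],"yaw":0},{"offset":[6.3,0,0.2],"yaw":0},{"offset":[6.8,0,0.2],"yaw":0},{"offset":[7.2,0,0.2],"yaw":0},{"offset":[7.6,0,0.2],"yaw":0},{"offset":[7.6,0,0.2],"yaw":0}]'

```text
clock: 2.6
tcp_pos: [0.5149, -0.0496, 0.0454]
orientation: [0.702, 0.088, 0.701, -0.088]
wrist_force: [0.2, 0.5, 0.1]
finger_gap: -0.0
```

servo_tool --increments '[{"offset":[0.3,0,0],"yaw":0},{"offset":[0.6,0,0],"yaw":0},{"offset":[0.9,0,0],"yaw":0},{"offset":[1.2,0,0],"yaw":0},{"offset":[1.4,0,0],"yaw":0},{"offset":[1.6,0,0],"yaw":0},{"offset":[1.7,0,0],"yaw":0},{"offset":[1.7,0,0],"yaw":0}]'

```text
clock: 3.4
tcp_pos: [0.5147, -0.0496, 0.0281]
orientation: [0.702, 0.088, 0.702, -0.088]
wrist_force: [0.3, -0.3, -0.5]
finger_gap: -0.0004
```

Run:
```python
from h import *
go(np.append(D+.032*U,.026),V)
p,d=env.read_camera("wrist");cv2.imwrite("pics/w2.png",p[:,:,::-1])
```

```text
tcp [ 0.5147 -0.0496  0.0281] axes x [-0.  0. -1.] y [0.247 0.969 0.   ] z [ 0.969 -0.247 -0.   ] q6 -0.0 gap -0.0004 F [ 0.3 -0.3 -0.5] t 3.4
offset [ 0.21 -0.18 -0.13] dist 0.3078347251747508
yaw -0.02 or -0.02 alt -180.0 180.0
```

View pics/w2.png

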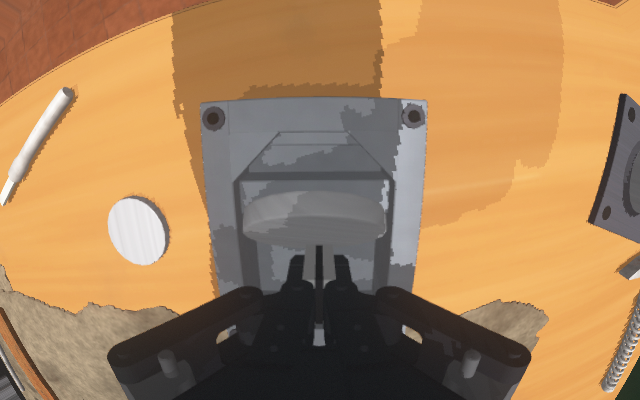

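It has tipped: the rim stands up at rows 195–235. I'll retract, turn 90° and open partway.

servo_tool --increments '[{"offset":[-3,0,0],"yaw":0},{"offset":[-6,0,-0.5],"yaw":8},{"offset":[-9,0,-1],"yaw":16},{"offset":[-11,0,-1.5],"yaw":24},{"offset":[-11,0,-2],"yaw":32},{"offset":[-11,0,-2.5],"yaw":40},{"offset":[-11,0,-3],"yaw":48},{"offset":[-11,0,-3],"yaw":56}]' --claw 0.42

```text
clock: 4.25
tcp_pos: [0.4851, -0.042, 0.1386]
orientation: [0.577, 0.409, 0.577, -0.409]
wrist_force: [0.7, -0.0, -0.0]
finger_gap: 0.036
```

servo_tool --increments '[{"offset":[0,0,0],"yaw":8},{"offset":[0,0,0],"yaw":16},{"offset":[0,0,0],"yaw":24},{"offset":[0,0,0],"yaw":32},{"offset":[0,0,0],"yaw":34},{"offset":[0,0,0],"yaw":34},{"offset":[0,0,0],"yaw":34},{"offset":[0,0,0],"yaw":34}]'

```text
clock: 5.05
tcp_pos: [0.4857, -0.0422, 0.1384]
orientation: [0.434, 0.558, 0.434, -0.558]
wrist_force: [0.7, -0.3, -0.5]
finger_gap: 0.0358
```

Run:
```python
from h import *
go(np.append(D+.0*U,.052),U)
m=env.camera_model("wrist")
p,d=env.read_camera("wrist");cv2.imwrite("pics/w3.png",p[:,:,::-1])
print([proj("wrist",np.append(D+x*U,.068),m).round() for x in (-.01,0)])
p,d=env.read_camera("scene");cv2.imwrite("pics/s3.png",cv2.resize(p[180:300,240:400,::-1],None,fx=4,fy=4,interpolation=2))
for n in ("top",):
  p,d=env.read_camera("top");cv2.imwrite("pics/t3.png",cv2.resize(p[180:280,280:420,::-1],None,fx=5,fy=5,interpolation=2))
```

```text
tcp [ 0.4857 -0.0422  0.1384] axes x [ 0.  0. -1.] y [ 0.969 -0.247  0.   ] z [-0.247 -0.969 -0.   ] q6 1.57 gap 0.0358 F [ 0.7 -0.3 -0.5] t 5.05
offset [ 8.64 -0.33  0.18] dist 8.643464274111444
yaw 0.03 or 0.03 alt -180.0 180.0
[array([[300., 221.]]), array([[313., 221.]])]
```

View pics/w3.png

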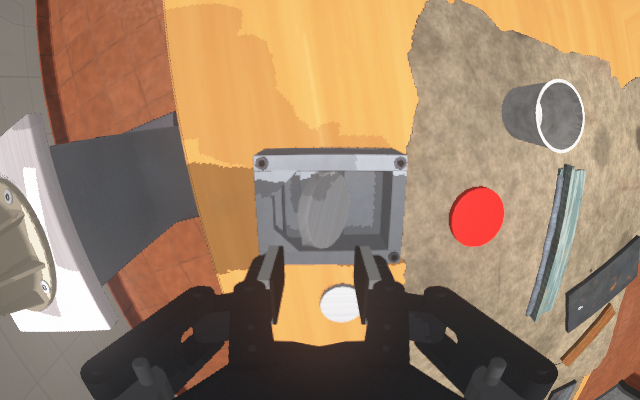

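View pics/s3.png

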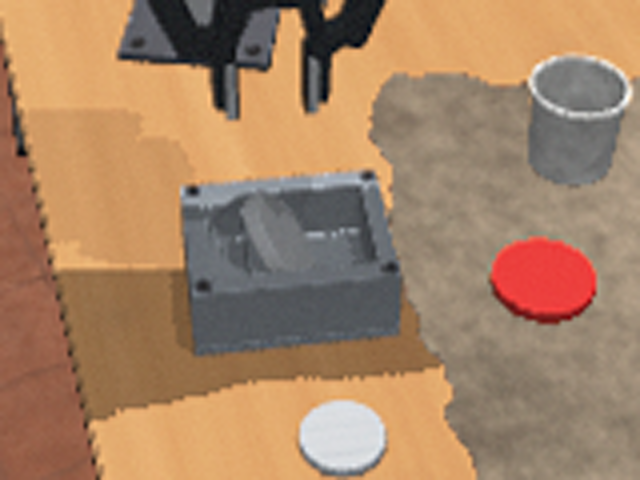

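servo_tool --increments '[{"offset":[2,-0.2,0.2],"yaw":0},{"offset":[4,-0.3,0.2],"yaw":0},{"offset":[5.5,-0.3,0.2],"yaw":0},{"offset":[7,-0.3,0.2],"yaw":0},{"offset":[8,-0.3,0.2],"yaw":0},{"offset":[8.5,-0.3,0.2],"yaw":0},{"offset":[8.8,-0.3,0.2],"yaw":0},{"offset":[8.8,-0.3,0.2],"yaw":0}]'

```text
clock: 6.0
tcp_pos: [0.4824, -0.0435, 0.0503]
orientation: [0.434, 0.558, 0.434, -0.558]
wrist_force: [0.2, 0.9, 0.6]
finger_gap: 0.0358
```

servo_tool --increments '[{"offset":[0,0,0],"yaw":0},{"offset":[0,0,0],"yaw":0},{"offset":[0,0,0],"yaw":0},{"offset":[0,0,0],"yaw":0},{"offset":[0,0,0],"yaw":0},{"offset":[0,0,0],"yaw":0},{"offset":[0,0,0],"yaw":0},{"offset":[0,0,0],"yaw":0}]' --claw 0 --force 30

```text
clock: 6.8
tcp_pos: [0.4841, -0.0438, 0.0527]
orientation: [0.435, 0.559, 0.433, -0.557]
wrist_force: [-2.6, 0.9, 11.8]
finger_gap: 0.0157
```

Run:
```python
from h import *
go(np.append(D+.0*U,.052),U)
p,d=env.read_camera("wrist");cv2.imwrite("pics/w4.png",p[:,:,::-1])
```

```text
tcp [ 0.4841 -0.0438  0.0527] axes x [ 0.004 -0.001 -1.   ] y [ 0.969 -0.247  0.004] z [-0.247 -0.969 -0.   ] q6 1.56 gap 0.0157 F [-2.6  0.9 11.8] t 6.8
offset [ 0.07 -0.22 -0.01] dist 0.22594931371894744
yaw -0.01 or -0.01 alt -180.0 180.0
```

View pics/w4.png

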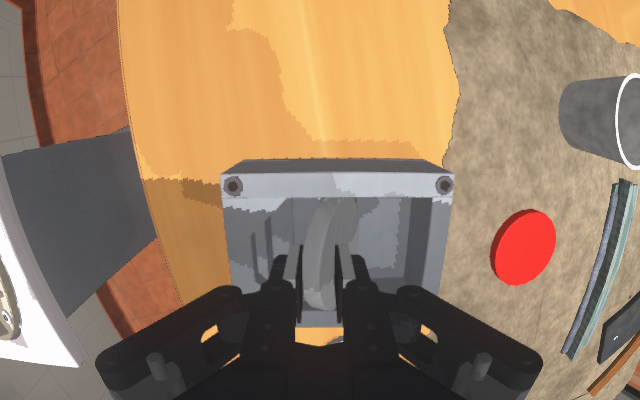

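It's pinched at a gap of 15.7 mm because of the tilt. Lifting slowly so it can align with the pads.

servo_tool --increments '[{"offset":[-0.5,0,0],"yaw":0},{"offset":[-1,0,0],"yaw":0},{"offset":[-1.5,0,0],"yaw":0},{"offset":[-2,0,0],"yaw":0},{"offset":[-2.5,0,0],"yaw":0},{"offset":[-3,0,0],"yaw":0},{"offset":[-3.5,0,0],"yaw":0},{"offset":[-4,0,0],"yaw":0}]'

```text
clock: 7.65
tcp_pos: [0.4815, -0.0432, 0.0905]
orientation: [-0.433, -0.558, -0.434, 0.559]
wrist_force: [0.5, -0.3, -2.9]
finger_gap: 0.009
```

Run:
```python
from h import *
go(np.append(D+.0*U,.16),U)
p,d=env.read_camera("wrist");cv2.imwrite("pics/w5.png",p[:,:,::-1])
p,d=env.read_camera("scene");cv2.imwrite("pics/s5.png",cv2.resize(p[160:280,240:400,::-1],None,fx=4,fy=4,interpolation=2))
```

```text
tcp [ 0.4815 -0.0432  0.0905] axes x [-0.002  0.    -1.   ] y [ 0.969 -0.247 -0.002] z [-0.247 -0.969 -0.   ] q6 1.56 gap 0.009 F [ 0.5 -0.3 -2.9] t 7.65
offset [-6.95  0.04 -0.01] dist 6.953247585644513
yaw -0.01 or -0.01 alt -180.0 180.0
```

View pics/w5.png

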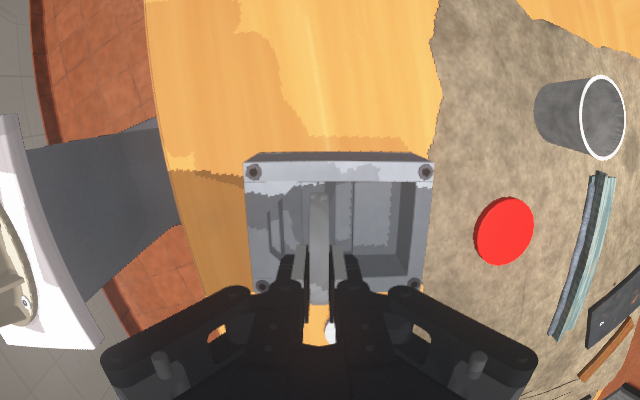

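View pics/s5.png

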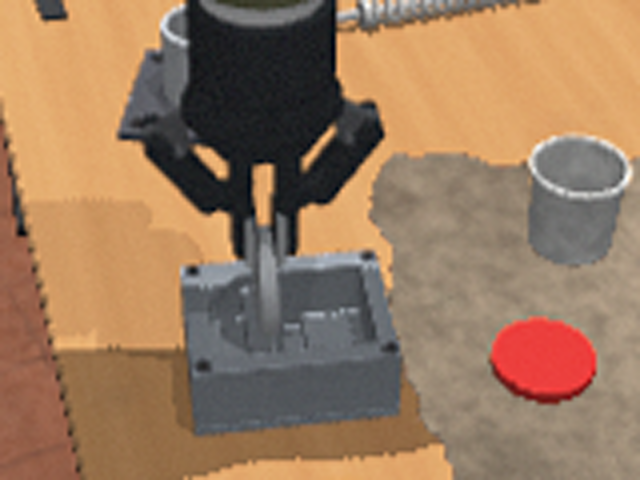

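servo_tool --increments '[{"offset":[-2,0,0],"yaw":0},{"offset":[-4.5,0,0],"yaw":0},{"offset":[-6,-0.5,-1.5],"yaw":0},{"offset":[-6,-1.5,-4.5],"yaw":0},{"offset":[-6,-2.5,-7.5],"yaw":0},{"offset":[-6,-3.5,-10.5],"yaw":0},{"offset":[-6,-4.5,-13],"yaw":0},{"offset":[-6,-4.5,-13],"yaw":0}]' --force 50

```text
clock: 8.55
tcp_pos: [0.4683, 0.0963, 0.1495]
orientation: [-0.434, -0.557, -0.436, 0.558]
wrist_force: [0.4, -0.3, -2.9]
finger_gap: 0.0086
```

servo_tool --increments '[{"offset":[2,0,0],"yaw":0},{"offset":[4,0,0],"yaw":0},{"offset":[6,0,0],"yaw":0},{"offset":[7,0,0],"yaw":0},{"offset":[8,0,0],"yaw":0},{"offset":[8.5,0,0],"yaw":0},{"offset":[8.5,0,0],"yaw":0},{"offset":[8.5,0,0],"yaw":0}]'

```text
clock: 9.35
tcp_pos: [0.4712, 0.0936, 0.0658]
orientation: [0.434, 0.559, 0.434, -0.558]
wrist_force: [-0.1, 0.1, -3.4]
finger_gap: 0.0079
```

Run:
```python
from h import *
go([.47,.095,.05],U)
p,d=env.read_camera("scene");cv2.imwrite("pics/s6.png",cv2.resize(p[120:270,240:420,::-1],None,fx=4,fy=4,interpolation=2))
```

```text
tcp [0.4712 0.0936 0.0658] axes x [ 0.001  0.    -1.   ] y [ 0.969 -0.247  0.001] z [-0.247 -0.969 -0.   ] q6 1.85 gap 0.0079 F [-0.1  0.1 -3.4] t 9.35
offset [ 1.58 -0.16 -0.1 ] dist 1.5900523710492696
yaw -0.02 or -0.02 alt -180.0 180.0
```

View pics/s6.png

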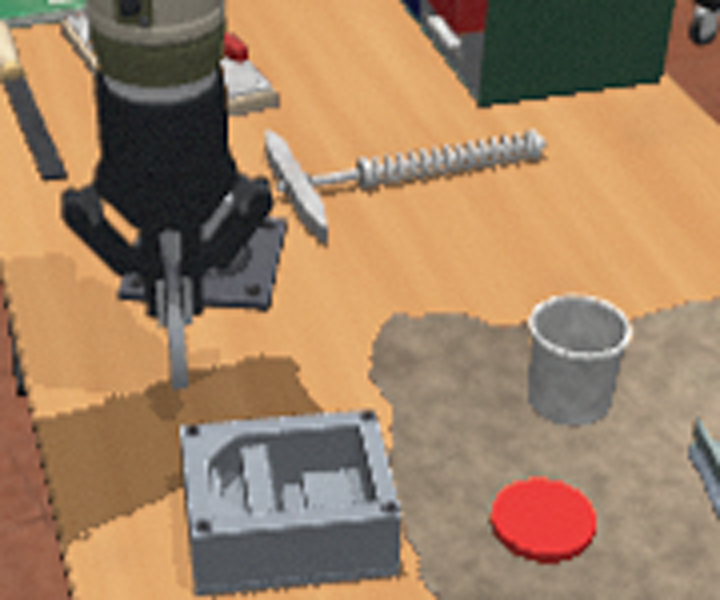

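servo_tool --increments '[{"offset":[0.5,0,0],"yaw":0},{"offset":[1,0,0],"yaw":0},{"offset":[1.3,0,0],"yaw":0},{"offset":[1.5,0,0],"yaw":0},{"offset":[1.7,0,0],"yaw":0},{"offset":[1.8,0,0],"yaw":0},{"offset":[1.8,0,0],"yaw":0},{"offset":[1.8,0,0],"yaw":0}]'

```text
clock: 10.2
tcp_pos: [0.4711, 0.0937, 0.0486]
orientation: [0.434, 0.559, 0.434, -0.558]
wrist_force: [-3.7, -0.1, 8.6]
finger_gap: 0.0086
```

Run:
```python
from h import *
go([.47,.095,.05],U)
```

```text
tcp [0.4711 0.0937 0.0486] axes x [ 0.001  0.    -1.   ] y [ 0.969 -0.247  0.001] z [-0.247 -0.969 -0.   ] q6 1.85 gap 0.0086 F [-3.7 -0.1  8.6] t 10.2
offset [-0.14 -0.14 -0.1 ] dist 0.22064891670321857
yaw -0.01 or -0.01 alt -180.0 180.0
```

servo_tool --increments '[{"offset":[-0.1,0,0],"yaw":0},{"offset":[-0.1,0,0],"yaw":0},{"offset":[-0.1,0,0],"yaw":0},{"offset":[-0.1,0.3,0],"yaw":0},{"offset":[-0.1,0.7,0],"yaw":0},{"offset":[-0.1,1.1,0],"yaw":0},{"offset":[-0.1,1.5,0],"yaw":0},{"offset":[-0.1,1.9,0],"yaw":0}]' --claw 0.3

```text
clock: 11.0
tcp_pos: [0.4897, 0.0888, 0.0482]
orientation: [0.434, 0.558, 0.434, -0.558]
wrist_force: [-0.0, -0.2, -0.1]
finger_gap: 0.0255
```

Run:
```python
from h import *
go([.47,.095,.05],U)
p,d=env.read_camera("scene");cv2.imwrite("pics/s7.png",cv2.resize(p[120:270,240:420,::-1],None,fx=4,fy=4,interpolation=2))
p,d=env.read_camera("wrist");cv2.imwrite("pics/w7.png",p[:,:,::-1])
```

```text
tcp [0.4897 0.0888 0.0482] axes x [ 0.  0. -1.] y [ 0.969 -0.247  0.   ] z [-0.247 -0.969 -0.   ] q6 1.84 gap 0.0255 F [-0.  -0.2 -0.1] t 11.0
offset [-0.18 -2.06 -0.11] dist 2.07454774382025
yaw -0.02 or -0.02 alt -180.0 180.0
```

View pics/s7.png

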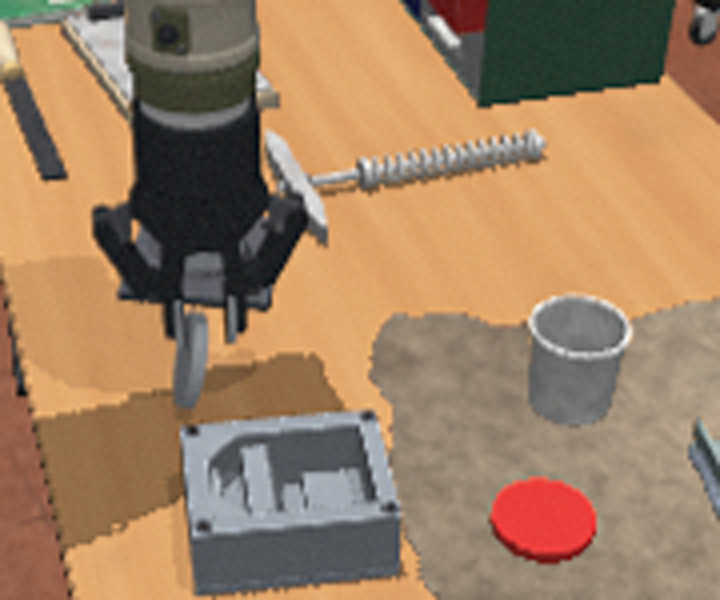

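View pics/w7.png

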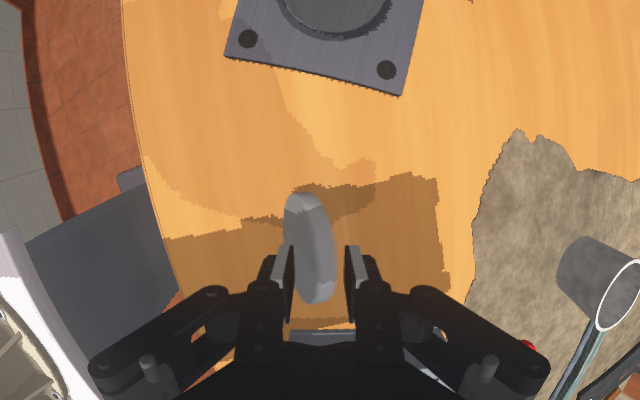

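servo_tool --increments '[{"offset":[0,0.6,0],"yaw":0},{"offset":[0,1.2,0],"yaw":0},{"offset":[0,1.8,0],"yaw":0},{"offset":[0,2.4,0],"yaw":0},{"offset":[0,3,0],"yaw":0},{"offset":[0,3.3,0],"yaw":0},{"offset":[0,3.6,0],"yaw":0},{"offset":[0,3.6,0],"yaw":0}]'

```text
clock: 11.9
tcp_pos: [0.5244, 0.08, 0.0483]
orientation: [0.434, 0.559, 0.434, -0.558]
wrist_force: [0.2, -0.2, -0.2]
finger_gap: 0.0255
```

Run:
```python
from h import *
go([.47,.095,.05],U)
p,d=env.read_camera("scene");cv2.imwrite("pics/s8.png",cv2.resize(p[120:270,240:420,::-1],None,fx=4,fy=4,interpolation=2))
p,d=env.read_camera("wrist");cv2.imwrite("pics/w8.png",p[:,:,::-1])
```

```text
tcp [0.5244 0.08   0.0483] axes x [ 0.  0. -1.] y [ 0.969 -0.247  0.   ] z [-0.247 -0.969 -0.   ] q6 1.82 gap 0.0255 F [ 0.2 -0.2 -0.2] t 11.9
offset [-0.17 -5.65 -0.11] dist 5.650404244459321
yaw -0.03 or -0.03 alt -180.0 180.0
```

View pics/s8.png

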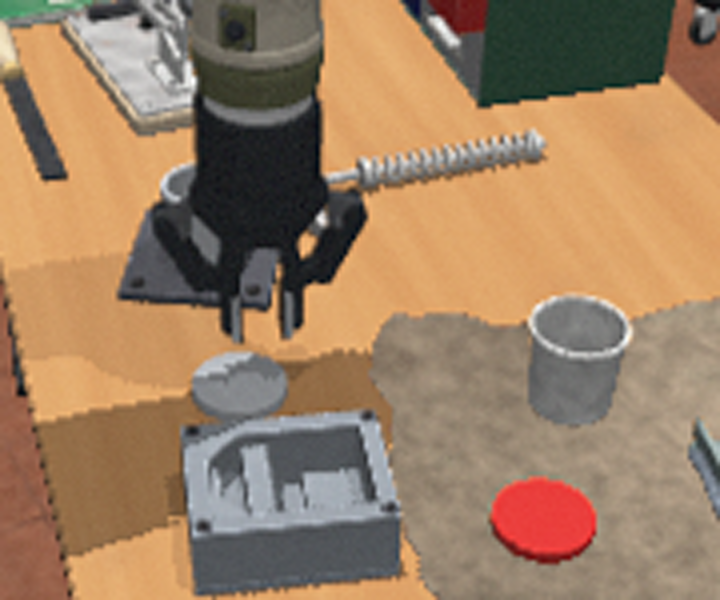

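View pics/w8.png

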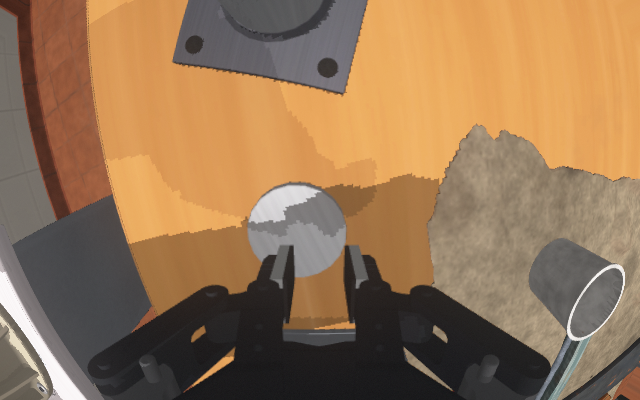

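It lies flat, seen in the wrist view around (297,228). I'll rise, open fully and measure it.

servo_tool --increments '[{"offset":[-2.5,0,0],"yaw":0},{"offset":[-5.5,0,0],"yaw":0},{"offset":[-8.5,0,-1],"yaw":0},{"offset":[-11,0,-2],"yaw":0},{"offset":[-12,-1.5,-3],"yaw":0},{"offset":[-12,-3,-3],"yaw":0},{"offset":[-12,-3,-3],"yaw":0},{"offset":[-12,-3,-3],"yaw":0}]' --claw 1

```text
clock: 12.8
tcp_pos: [0.5014, 0.1169, 0.1676]
orientation: [-0.434, -0.558, -0.434, 0.559]
wrist_force: [0.1, 0.3, 0.1]
finger_gap: 0.0857
```

```bash
cat >> h.py <<'E'
def find(n,seed_w,z,rad=.032,tol=.008,m=None,img=None):
    "circle of edge points near expected circle via Canny; robust"
    g=cv2.Canny(cv2.cvtColor(cv2.bilateralFilter(img,5,30,3),cv2.COLOR_RGB2GRAY),25,70)
    v,u=np.nonzero(g);P=onz(n,np.c_[u,v],z,m)[:,:2];c=np.array(seed_w)
    for t in (tol*1.5,tol,.004,.003,.002,.002):
        k=np.abs(np.linalg.norm(P-c,axis=1)-rad)<t
        c,r=circ(P[k])
    return c,r,k.sum()
E
python3 - <<'E'
from h import *
go([.5,.07,.05],U)
m=env.camera_model("wrist")
p,d=env.read_camera("wrist");cv2.imwrite("pics/w9.png",p[:,:,::-1]);np.save("pics/w9.npy",p);np.save("pics/w9d.npy",d)
import pickle;pickle.dump(m,open("pics/w9m.pkl","wb"))
pt,dt=env.read_camera("top");np.save("pics/t9.npy",pt);cv2.imwrite("pics/t9.png",cv2.resize(pt[160:280,220:420,::-1],None,fx=4,fy=4,interpolation=2))
E
```

```text
tcp [0.5014 0.1169 0.1676] axes x [-0.001 -0.    -1.   ] y [ 0.969 -0.247 -0.001] z [-0.247 -0.969  0.   ] q6 1.89 gap 0.0857 F [0.1 0.3 0.1] t 12.8
offset [11.76  1.03  4.57] dist 12.66159672632663
yaw 0.03 or 0.03 alt -180.0 180.0
```

View pics/w9.png

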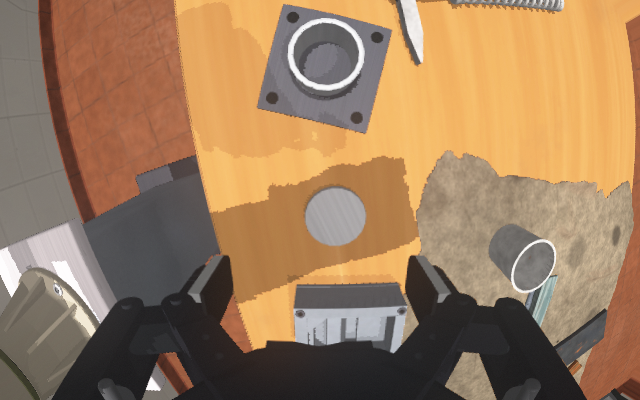

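View pics/t9.png

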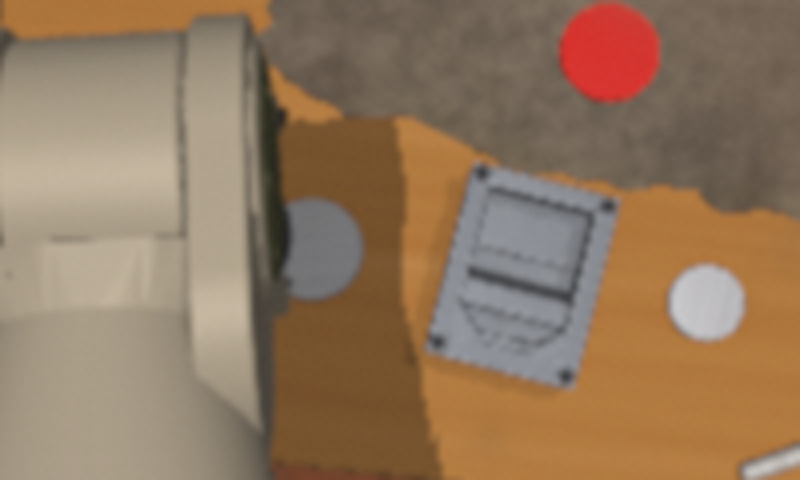

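Run:
```python
from h import *
import pickle
m=pickle.load(open("pics/w9m.pkl","rb"));p=np.load("pics/w9.npy");t=np.load("pics/t9.npy")
hsv=cv2.cvtColor(p,cv2.COLOR_RGB2HSV)
M=np.zeros(p.shape[:2],np.uint8);M[170:260,285:385]=((hsv[170:260,285:385,1]<70)&(hsv[170:260,285:385,2]>60))*255
c=max(cv2.findContours(M,0,1)[0],key=cv2.contourArea);h=cv2.convexHull(c)[:,0,:]
print("disc wrist mask",*circ(onz("wrist",h,.01,m)),len(h))
c0,_=circ(onz("wrist",h,.01,m))
print("wrist edge",find("wrist",c0,.01,m=m,img=p))
hs=cv2.cvtColor(t,cv2.COLOR_RGB2HSV);M=np.zeros_like(M);M[205:240,292:315]=(hs[205:240,292:315,1]<70)*255
c=max(cv2.findContours(M,0,1)[0],key=cv2.contourArea)[:,0,:];P=onz("top",c,.01)[:,:2];k=c[:,0]>297
print("top",circ(P[k]))
# pipe rim in wrist
M=np.zeros_like(M);M[10:100,280:370]=((p[10:100,280:370].min(2)>215))*255
c=max(cv2.findContours(M,0,1)[0],key=cv2.contourArea);h=cv2.convexHull(c)[:,0,:]
print("pipe wrist",*circ(onz("wrist",h,.07,m)),len(h))
# block screws check for wrist bias: disc of red etc
print(onz("wrist",[[293,17],[378,37],[272,98],[356,118]],.008,m).mean(0))
```

```text
disc wrist mask [0.51104967 0.08552077] 0.03171944441882347 32
wrist edge (array([0.51078904, 0.08546933]), np.float64(0.03160136194712137), np.int64(227))
top (array([0.50953644, 0.08326483]), np.float64(0.030468009015893114))
pipe wrist [0.53703555 0.2343209 ] 0.028918769339328604 35
[0.53749255 0.23399752 0.008     ]
```

Run:
```python
from h import *
import pickle
m=pickle.load(open("pics/w9m.pkl","rb"));d=np.load("pics/w9d.npy")
v,u=np.mgrid[240:330,180:470];u=u.ravel();v=v.ravel()
o,r=ray("wrist",np.c_[u,v],m);T=np.array(m["world_from_camera"]);ca=r@T[:3,:3]
P=o+r*(d[v,u]/-ca[:,2])[:,None]
s,p,M=tool()
Q=(P-p)@M*1000
k=(d[v,u]>0)&(Q[:,0]>-40)&(Q[:,0]<25)&(abs(Q[:,1])>35)&(abs(Q[:,1])<62)&(abs(Q[:,2])<20)
for sg in(1,-1):
    q=Q[k&(np.sign(Q[:,1])==sg)];print(len(q),np.percentile(q,[0,5,50,95,100],axis=0).round(1).tolist())
```

```text
1409 [[-40.0, 41.7, -13.0], [-39.0, 42.1, -12.5], [-28.9, 42.6, -7.9], [-15.6, 54.4, 7.6], [-11.4, 56.5, 10.2]]
1399 [[-40.0, -56.8, -12.8], [-38.9, -55.1, -12.3], [-28.9, -43.2, -7.5], [-15.7, -42.7, 8.0], [-11.8, -42.1, 11.2]]
```

Run:
```python
from h import *
go([.511,.0853,.03],U)
```

```text
tcp [0.5022 0.1165 0.1676] axes x [-0.001 -0.    -1.   ] y [ 0.969 -0.247 -0.001] z [-0.247 -0.969  0.   ] q6 1.89 gap 0.0855 F [ 0.6 -0.6 -0.8] t 12.9
offset [13.76  1.63  2.8 ] dist 14.138243506608568
yaw -0.02 or -0.02 alt -180.0 180.0
```

servo_tool --increments '[{"offset":[2,1,1.5],"yaw":0},{"offset":[5,1.6,2.8],"yaw":0},{"offset":[8,1.6,2.8],"yaw":0},{"offset":[11,1.6,2.8],"yaw":0},{"offset":[12.8,1.6,2.8],"yaw":0},{"offset":[13.7,1.6,2.8],"yaw":0},{"offset":[13.7,1.6,2.8],"yaw":0},{"offset":[13.7,1.6,2.8],"yaw":0}]'

```text
clock: 13.7
tcp_pos: [0.5117, 0.0854, 0.0318]
orientation: [0.434, 0.559, 0.434, -0.558]
wrist_force: [-0.1, -0.0, -0.5]
finger_gap: 0.0855
```

Run:
```python
from h import *
go([.511,.0853,-.004],U)
m=env.camera_model("wrist")
p,d=env.read_camera("wrist");cv2.imwrite("pics/w10.png",p[:,:,::-1])
```

```text
tcp [0.5117 0.0854 0.0318] axes x [ 0.001  0.    -1.   ] y [ 0.969 -0.247  0.001] z [-0.247 -0.969 -0.   ] q6 1.83 gap 0.0855 F [-0.1 -0.  -0.5] t 13.7
offset [ 3.58 -0.07  0.02] dist 3.575709902300711
yaw -0.03 or -0.03 alt -180.0 180.0
```

View pics/w10.png

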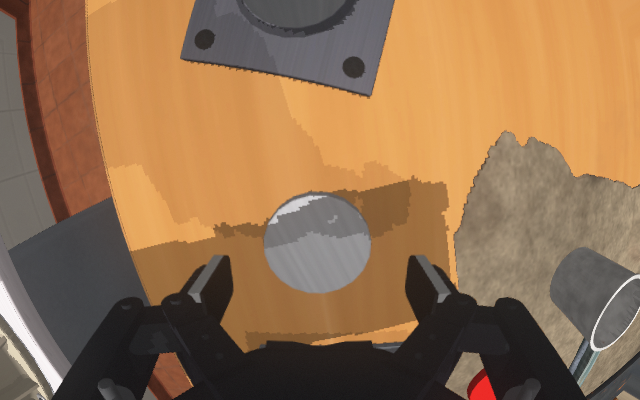

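servo_tool --increments '[{"offset":[1,0,0],"yaw":0},{"offset":[2,0,0],"yaw":0},{"offset":[2.8,0,0],"yaw":0},{"offset":[3.3,0,0],"yaw":0},{"offset":[3.5,0,0],"yaw":0},{"offset":[3.5,0,0],"yaw":0},{"offset":[3.5,0,0],"yaw":0},{"offset":[3.5,0,0],"yaw":0}]'

```text
clock: 14.55
tcp_pos: [0.5114, 0.0855, -0.0034]
orientation: [0.434, 0.559, 0.434, -0.558]
wrist_force: [0.8, 0.4, 0.4]
finger_gap: 0.0857
```

servo_tool --increments '[{"offset":[0,0,0],"yaw":0},{"offset":[0,0,0],"yaw":0},{"offset":[0,0,0],"yaw":0},{"offset":[0,0,0],"yaw":0},{"offset":[0,0,0],"yaw":0},{"offset":[0,0,0],"yaw":0},{"offset":[0,0,0],"yaw":0},{"offset":[0,0,0],"yaw":0}]' --claw 0 --force 40

```text
clock: 15.35
tcp_pos: [0.5111, 0.0855, -0.003]
orientation: [0.434, 0.559, 0.434, -0.558]
wrist_force: [-2.3, -0.4, 4.9]
finger_gap: 0.0623
```

Gripped across the diameter (gap reads 62 mm). Lifting to check.

servo_tool --increments '[{"offset":[-1,0,0],"yaw":0},{"offset":[-3,0,0],"yaw":0},{"offset":[-6,0,0],"yaw":0},{"offset":[-9,0,0],"yaw":0},{"offset":[-11,0,0],"yaw":0},{"offset":[-13,0,0],"yaw":0},{"offset":[-13,0,0],"yaw":0},{"offset":[-13,0,0],"yaw":0}]'

```text
clock: 16.15
tcp_pos: [0.511, 0.0854, 0.1262]
orientation: [0.434, 0.559, 0.434, -0.558]
wrist_force: [-0.6, 0.3, -3.1]
finger_gap: 0.0617
```

Run:
```python
from h import *
go(np.append(PIPE,.13),U)
m=env.camera_model("wrist")
p,d=env.read_camera("wrist");cv2.imwrite("pics/w11.png",p[:,:,::-1])
hsv=cv2.cvtColor(p,cv2.COLOR_RGB2HSV)
M=np.zeros(p.shape[:2],np.uint8);M[180:310,230:420]=((hsv[180:310,230:420,1]<70)&(hsv[180:310,230:420,2]>60))*255
s,t,A=tool()
v,u=np.nonzero((M>0)&(d>0));o,r=ray("wrist",np.c_[u,v],m);T=np.array(m["world_from_camera"])
P=o+r*(d[v,u]/-(r@T[:3,:3])[:,2])[:,None];Q=(P-t)@A*1000
k=np.hypot(Q[:,1],Q[:,2])<28;Q=Q[k]
c=np.linalg.lstsq(np.c_[Q[:,1:],np.ones(len(Q))],Q[:,0],rcond=None)[0];print("top face x_tool=",c,"n",len(Q),Q.mean(0))
np.save("pics/w11d.npy",d)
p,d=env.read_camera("scene");cv2.imwrite("pics/s11.png",cv2.resize(p[100:250,230:410,::-1],None,fx=4,fy=4,interpolation=2))
```

```text
tcp [0.511  0.0854 0.1262] axes x [ 0.  0. -1.] y [ 0.969 -0.247  0.   ] z [-0.247 -0.969 -0.   ] q6 1.83 gap 0.0617 F [-0.6  0.3 -3.1] t 16.15
offset [ -0.38  -1.22 -15.08] dist 15.136973129728156
yaw -0.02 or -0.02 alt -180.0 180.0
top face x_tool= [ 9.10917461e-04  1.83477784e-04 -1.29854701e+01] n 8601 [-12.98608883   0.04242177  -3.58298712]
```

View pics/w11.png

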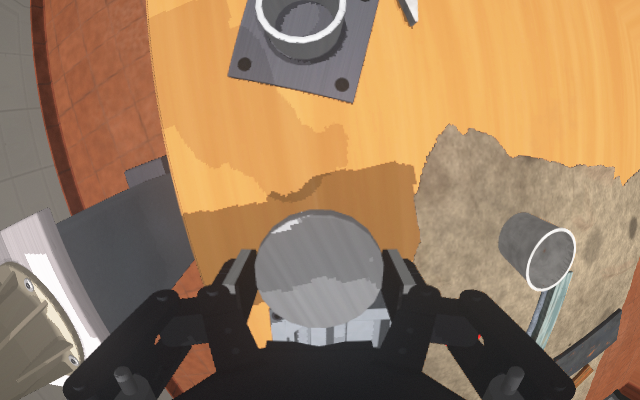

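View pics/s11.png

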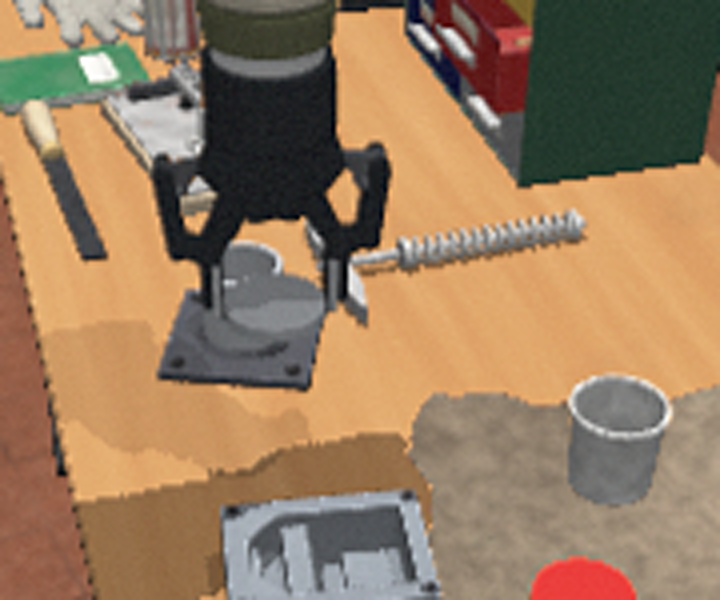

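Run:
```python
from h import *
p=cv2.imread("pics/w11.png")[:,:,::-1].copy();m=env.camera_model("wrist");s,t,A=tool()
print("seed test",[proj("wrist",np.append(t[:2],t[2]+.013),m)])
print(find("wrist",t[:2],t[2]+.013,m=m,img=p),t)
c,r,n=find("wrist",t[:2],t[2]+.013,m=m,img=p)
off=c-t[:2];print("disc rel tcp (tool y,z mm)",1000*off@A[:2,1],1000*off@A[:2,2])
go(np.append(PIPE-off,.13),U);go(np.append(PIPE,.13),U)
```

```text
seed test [array([[317.42529398, 275.95019174]])]
(array([0.51047828, 0.08529802]), np.float64(0.031736918488799615), np.int64(654)) [0.50996219 0.08543685 0.12498216]
disc rel tcp (tool y,z mm) 0.5343946146001882 0.006878012949718426
tcp [0.51   0.0854 0.125 ] axes x [-0.002  0.    -1.   ] y [ 0.969 -0.247 -0.002] z [-0.247 -0.969  0.001] q6 1.83 gap 0.0618 F [-0.4 -0.  -3.5] t 16.25
offset [ -0.51  -1.18 -15.11] dist 15.161858465297831
yaw -0.02 or -0.02 alt -180.0 180.0
tcp [0.51   0.0854 0.125 ] axes x [-0.002  0.    -1.   ] y [ 0.969 -0.247 -0.002] z [-0.247 -0.969  0.001] q6 1.83 gap 0.0618 F [-0.4 -0.  -3.5] t 16.25
offset [ -0.51  -1.13 -15.11] dist 15.15710491293592
yaw -0.02 or -0.02 alt -180.0 180.0
```

servo_tool --increments '[{"offset":[0,-0.2,-2],"yaw":0},{"offset":[0,-0.4,-5],"yaw":0},{"offset":[0,-0.7,-8.5],"yaw":0},{"offset":[0,-1,-12],"yaw":0},{"offset":[0,-1.2,-14.3],"yaw":0},{"offset":[0,-1.2,-15.1],"yaw":0},{"offset":[0,-1.2,-15.1],"yaw":0},{"offset":[0,-1.2,-15.1],"yaw":0}]'

```text
clock: 17.05
tcp_pos: [0.536, 0.2338, 0.1253]
orientation: [-0.434, -0.558, -0.434, 0.559]
wrist_force: [0.7, -0.4, -3.9]
finger_gap: 0.0619
```

servo_tool --increments '[{"offset":[1.5,0,0],"yaw":0},{"offset":[3,0,0],"yaw":0},{"offset":[4,0,0],"yaw":0},{"offset":[4.5,0,0],"yaw":0},{"offset":[4.5,0,0],"yaw":0},{"offset":[4.5,0,0],"yaw":0},{"offset":[4.5,0,0],"yaw":0},{"offset":[4.5,0,0],"yaw":0}]'

```text
clock: 17.85
tcp_pos: [0.5372, 0.2349, 0.082]
orientation: [0.434, 0.559, 0.434, -0.558]
wrist_force: [0.8, 0.7, -3.1]
finger_gap: 0.0623
```

Run:
```python
from h import *
P=[]
for i in range(3):
    p,d=env.read_camera("scene");P.append(tool()[1])
print(np.round(P,4))
go(np.append(PIPE,.067),U)
cv2.imwrite("pics/s12.png",cv2.resize(p[110:230,220:370,::-1],None,fx=5,fy=5,interpolation=2))
```

```text
[[0.5371 0.2349 0.0819]
 [0.537  0.2349 0.0818]
 [0.5369 0.2349 0.0816]]
tcp [0.5369 0.2349 0.0816] axes x [ 0.001  0.    -1.   ] y [ 0.969 -0.247  0.001] z [-0.247 -0.969 -0.   ] q6 2.1 gap 0.0619 F [-0.2  0.  -2.4] t 18.0
offset [ 1.46 -0.04  0.04] dist 1.4660471177136152
yaw -0.0 or -0.0 alt -180.0 180.0
```

View pics/s12.png

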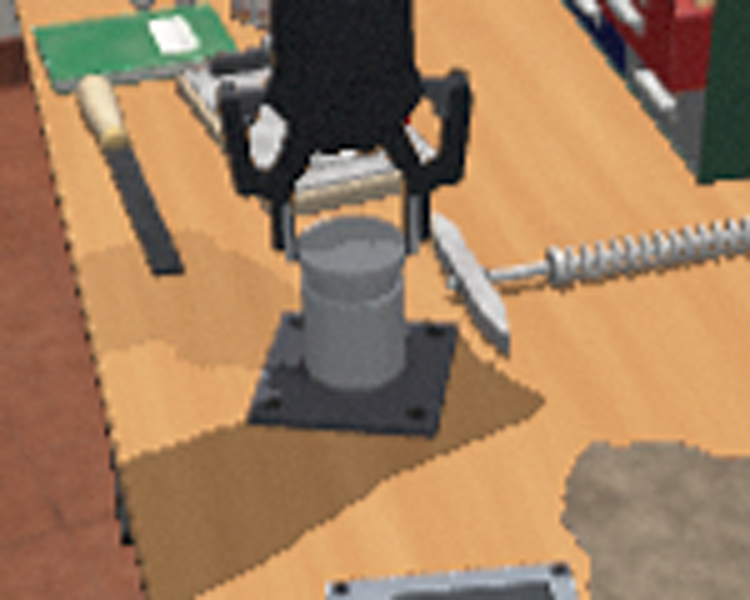

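The disc is over the pipe within about 0.5 mm. Lowering onto it.

servo_tool --increments '[{"offset":[0.4,0,0],"yaw":0},{"offset":[0.8,0,0],"yaw":0},{"offset":[1.0,0,0],"yaw":0},{"offset":[1.2,0,0],"yaw":0},{"offset":[1.3,0,0],"yaw":0},{"offset":[1.4,0,0],"yaw":0},{"offset":[1.4,0,0],"yaw":0},{"offset":[1.4,0,0],"yaw":0}]'

```text
clock: 18.8
tcp_pos: [0.5368, 0.2347, 0.0674]
orientation: [0.434, 0.558, 0.434, -0.558]
wrist_force: [0.0, -0.6, -3.6]
finger_gap: 0.0615
```

Run:
```python
from h import *
go(np.append(PIPE,.067),U)
```

```text
tcp [0.5368 0.2347 0.0674] axes x [ 0.  0. -1.] y [ 0.969 -0.247  0.   ] z [-0.247 -0.969 -0.   ] q6 2.1 gap 0.0615 F [ 0.  -0.6 -3.6] t 18.8
offset [ 0.04 -0.04  0.02] dist 0.05866788172287798
yaw -0.02 or -0.02 alt -180.0 180.0
```

Not touching yet; down a little more.

servo_tool --increments '[{"offset":[0.05,0,0],"yaw":0},{"offset":[0.05,0,0],"yaw":0},{"offset":[0.1,0,0],"yaw":0},{"offset":[0.1,0,0],"yaw":0},{"offset":[0.1,0,0],"yaw":0},{"offset":[0.1,0,0],"yaw":0},{"offset":[0.1,0,0],"yaw":0},{"offset":[0.1,0,0],"yaw":0}]'

```text
clock: 19.6
tcp_pos: [0.5369, 0.2348, 0.0671]
orientation: [0.434, 0.559, 0.434, -0.558]
wrist_force: [-3.0, -0.1, 6.5]
finger_gap: 0.0616
```

Contact (+6.5 N). Releasing, then straight up.

servo_tool --increments '[{"offset":[0,0,0],"yaw":0},{"offset":[0,0,0],"yaw":0},{"offset":[0,0,0],"yaw":0},{"offset":[0,0,0],"yaw":0},{"offset":[0,0,0],"yaw":0},{"offset":[0,0,0],"yaw":0},{"offset":[0,0,0],"yaw":0},{"offset":[0,0,0],"yaw":0}]' --claw 1

```text
clock: 20.4
tcp_pos: [0.5368, 0.2347, 0.0663]
orientation: [0.434, 0.558, 0.434, -0.558]
wrist_force: [0.3, -0.5, 0.9]
finger_gap: 0.0852
```

servo_tool --increments '[{"offset":[-1,0,0],"yaw":0},{"offset":[-3,0,0],"yaw":0},{"offset":[-6,0,0],"yaw":0},{"offset":[-9,0,0],"yaw":0},{"offset":[-11,0,2],"yaw":0},{"offset":[-12,0,5],"yaw":0},{"offset":[-12,0,8],"yaw":0},{"offset":[-12,0,10],"yaw":0}]'

```text
clock: 21.2
tcp_pos: [0.5119, 0.1365, 0.1879]
orientation: [0.434, 0.559, 0.433, -0.558]
wrist_force: [0.1, 0.4, -0.2]
finger_gap: 0.0855
```

Run:
```python
from h import *
env.read_camera("scene")
m=env.camera_model("wrist");p,d=env.read_camera("wrist");cv2.imwrite("pics/w13.png",p[:,:,::-1])
print("disc",find("wrist",PIPE,.08,m=m,img=p))
print("plate/pipe ref",PIPE, "px",proj("wrist",np.append(PIPE,.08),m))
p,d=env.read_camera("scene");cv2.imwrite("pics/s13.png",p[:,:,::-1])
hsv=cv2.cvtColor(p,cv2.COLOR_RGB2HSV)
go(np.append(PIPE,.2),U)
```

```text
disc (array([0.53716775, 0.23315919]), np.float64(0.0314488219580199), np.int64(306))
plate/pipe ref [0.5364 0.2346] px [[317.48042688  78.5764222 ]]
tcp [0.5121 0.1371 0.1873] axes x [ 0.001  0.    -1.   ] y [ 0.968 -0.249  0.001] z [-0.249 -0.968 -0.001] q6 1.93 gap 0.0852 F [-0.7  0.6 -0.5] t 21.35
offset [ -1.26  -0.08 -10.05] dist 10.125990279105304
yaw -0.13 or -0.13 alt -180.1 179.9
```

View pics/w13.png

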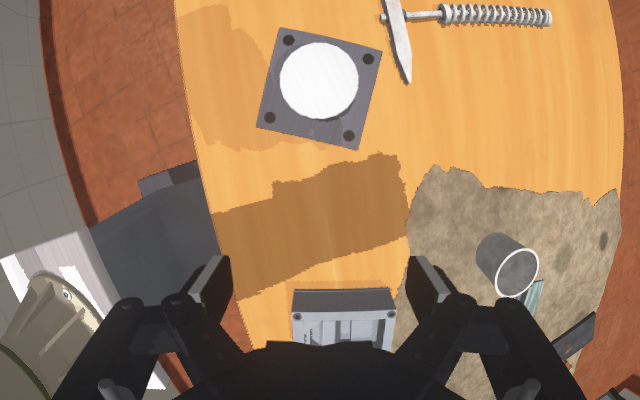

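View pics/s13.png

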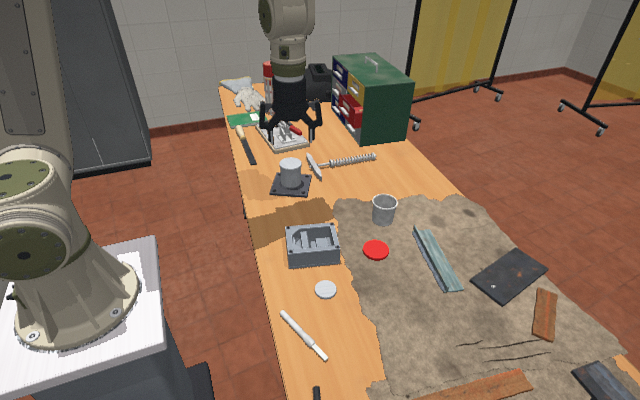

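Run:
```python
from h import *
m=env.camera_model("wrist");im=cv2.imread("pics/w13.png")
g=im[:,:,0].astype(float);s=[]
for u,v in((288,40),(368,59),(270,118),(349,136)):
    w=np.clip(60-im[v-6:v+7,u-6:u+7].mean(2),0,None);yy,xx=np.mgrid[v-6:v+7,u-6:u+7];s.append(((w*xx).sum()/w.sum(),(w*yy).sum()/w.sum()))
print(np.round(s,1).tolist(),onz("wrist",s,.008,m).mean(0))
M=np.zeros(im.shape[:2],np.uint8);M[30:130,270:370]=(im[30:130,270:370].min(2)>200)*255
h=cv2.convexHull(max(cv2.findContours(M,0,1)[0],key=cv2.contourArea))[:,0,:];print(circ(onz("wrist",h,.08,m)))
```

```text
[[287.5, 38.4], [367.8, 57.0], [nan, nan], [nan, nan]] [nan nan nan]
(array([0.53809325, 0.23636746]), np.float64(0.03111078448081225))<stdin>:5: RuntimeWarning: invalid value encountered in scalar divide
```

Run:
```python
from workcell import env
print(env.hand_in())
```

```text
the job is handed in; nothing more can be done
None
```

The disc is lying flat on the open end of the pipe stub as its cap, and I handed the job in at about 21 s of the 70 s allowed.

- **Tipping and laying down:** I pressed the disc's edge over the trench with closed fingers and it tipped and stayed leaning. I pinched the raised edge, lifted it out upright and stood it on the bench. I then opened the fingers and nudged it over until it lay flat.
- **Capping the pipe:** I took it again across its diameter; it was level and centred in the grip to about 0.5 mm. I lowered it until it touched the rim and let go, with the tool within about 0.5 mm of the measured pipe centre.
- **Last checks:** The final pictures show the disc sitting flat on the standing pipe, with the gripper clear. By eye, the tee bar, chipping hammer, soapstone holder and cup are where they were. The largest wrist force at the end of any move was about 12 N.
- **Disagreements:** Two fits of the capped disc in the same wrist picture gave centres (0.537, 0.233) and (0.538, 0.236) m. They are about 3 mm apart, and each is within about 2.5 mm of the measured pipe centre (0.536, 0.235). A further check against the base-plate screws failed because two of the four were not found.

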